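# Start three sample timers in order

### The arm

A 7-joint arm with a two-finger parallel gripper is mounted at the origin on a cart in front of the work surface, level with it; the furniture and walls round the work are solid. World frame = base frame: x ahead of the robot, y to its left, z up, the work surface at z = 0. Lengths are in m, angles in rad, forces in N, time in s.
With the tool pointing down it reaches from about 0.4 to 0.875 m from the base axis. Payload 19.3 kg.
Tool frame: the origin (TCP) lies midway between the tips of the shut fingers; the grasp point (between the pads) lies 19 mm behind it (bot.pinch_z is the z of the grasp point in the tool frame, in m); z points along the fingers, y is the line along which they close (so a half turn about z gives the same grasp; the last joint's range is limited). The gripper opens to 85 mm and grips with 20 to 120 N. Pads are 22 mm wide; open, the fingers measure 114 mm over their backs; the gripper's body (76 mm by 85 mm) begins 54 mm behind the grasp point. The pads swing forward as they close: fully open they stand 13 mm farther back than shut.
Start: joints at [-1.192, 0.521, -0.036, 1.599, 0.021, 1.021, -0.113], TCP at [0.271, 0.563, 0.231] pointing down, gripper open.
Joint ranges: [-2.91, 2.91], [-0.3, 2.13], [-1.5, 1.42], [0.17, 2.43], [-1.26, 4.41], [0.16, 1.93], [-2.52, 2.52]. Speed limits (rad/s): [1.89, 1.89, 2.39, 2.39, 3.01, 3.01, 3.01].

### API

Orientations are given as a unit quaternion [w, x, y, z].
In Python, from rig import bot gives the robot as it stands.
- The arm moves only by the tool play_rows, never from a script. Its argument "series" is a list of rows, each an object with "linear": the shift along the tool's x, y, z in m, a list of three; "yaw": the turn about the tool's z in rad. In form: [{"linear": [tx, ty, tz], "yaw": yaw}, ...]. A call has 1 to 10 rows; each row shifts and turns the commanded pose from where the row before left it, along the tool's axes as they then stand; what a row does not reach is not made up. A row lasts 1/10 s, in which the tool goes at most 50 mm and 8.59 degrees, less where a joint would pass 70% of its speed; a pose out of reach is approached as far as the arm can. A call with a gripper value outside its range is refused whole. "jaw" is the opening, from 0 (shut) to 1 (fully open), set as the call begins (left out, the last holds). The fingers move at their own pace and stop on an object; "force" is the grip in N (left out, the last holds). Time passes only in rows, so rows that do not move let the fingers close. It gives the time, the measured TCP pose, the force, the opening and the grip force at its end, in the units of the state.
- bot.read_state(): the state, without advancing time (a new reading comes with each control period).
- bot.snapshot(name): name is "scene" or "side" or "wrist"; returns (picture, depth): 420x560x3 uint8, red, green, blue; 420x560 float32, m along the optical axis (not along the pixel's ray), 0 where there is no reading.
- bot.camera_info(name): a dict with "intrinsics" (3x3 intrinsics, pixels), "R" (3x3) and "t" (3): a world point X has camera coordinates R X + t; the wrist camera has in their place "T_tool_cam" (4x4, takes a point from camera to tool coordinates, whose origin is the TCP and whose axes are the flange's). Camera axes: x right, y down, z forward; pixel columns grow to the right and rows downward; lengths in m; the calibration is good to about 2 mm. The wrist camera is an equidistant fisheye: a pixel r from the principal point sees the ray r / f radians off the axis. A picture is of the moment at which its call begins: read the wrist's pose just before it. camera_info takes no time and is no camera call.
- bot.finish_job(): hands the job in; it is judged then, once.
The state is a dict: "time": time; "qpos": joint angles; "qvel": joint speeds; "effort": joint torques, N m; "tcp_pos": TCP position; "tcp_rot": TCP orientation; "contact_force": force on the tool from outside, world axes, zero at the start; "wrist_torque": the same for the moment, N m; "width": finger opening in m; "gripper_force": force on a finger pad.
Only numpy, scipy, OpenCV 4.12 (cv2) and the standard library are available. Lean on these libraries where they do the work, as an engineer would, in place of code of your own. Each camera call takes 0.05 s, during which the arm holds its last target. There are 200 camera calls.

### The job

Three samples stand on timer stands, each with an orange key in front of it. With the closed fingertips, start the timers by tapping the keys one after another, each with a light push that sends it well past half way in (it stays where it is pushed): first the dropper bottle's, then the porcelain dish's, and last the glass beaker's. Do not move the three vessels or the tweezers, and pick nothing up.

Things in the scene. Friction and masses are not known exactly. Their poses are not given: they have to be found in the camera images.
- stand_bottle: timer stand of the dropper bottle: fixed grey plastic block, 150 (its x) x 84 (its y) x 22 mm high, all three alike. Origin at the centre of its underside, z up. Its orange key is on the centre line, 54 mm from the origin towards its -x end (the end nearer the robot, within 15 degrees); the vessel stands on a 78 mm black rubber pad, 2 mm high, centred 34 mm towards +x.
- key_bottle_top (a point): centre of the top face of the orange round key cap (34 mm across) in front of the dropper bottle; 44 mm above the worktop when out, and it moves with the key. The cap is springy on the key: it gives up to 8 mm (1 mm per 1.2 N, so about 2 mm before the key starts to move) and springs back when let go. Keep under 20 N.
- key_bottle (a joint): travel of that key, m: 0 = out (start), 0.010 = on its stop. It goes straight down with about 2.5 N, has no return spring and stays where it is pushed. The timer starts when it is more than half way in (over 0.005). A fingertip that comes 9 to 17 mm below the cap's starting height starts it gently (10 N or less); beyond 18 mm the contact is hard.
- bottle: small white dropper bottle with a black cap, 33 mm across, 78 mm tall; loose, stands upright on the rubber pad of its own stand (underside 24 mm above the worktop). Origin at the centre of its underside.
- stand_dish: timer stand of the porcelain dish: fixed grey plastic block, 150 (its x) x 84 (its y) x 22 mm high, all three alike. Origin at the centre of its underside, z up. Its orange key is on the centre line, 54 mm from the origin towards its -x end (the end nearer the robot, within 15 degrees); the vessel stands on a 78 mm black rubber pad, 2 mm high, centred 34 mm towards +x.
- key_dish_top (a point): centre of the top face of the orange round key cap (34 mm across) in front of the porcelain dish; 44 mm above the worktop when out, and it moves with the key. The cap is springy on the key: it gives up to 8 mm (1 mm per 1.2 N, so about 2 mm before the key starts to move) and springs back when let go. Keep under 20 N.
- key_dish (a joint): travel of that key, m: 0 = out (start), 0.010 = on its stop. It goes straight down with about 2.5 N, has no return spring and stays where it is pushed. The timer starts when it is more than half way in (over 0.005). A fingertip that comes 9 to 17 mm below the cap's starting height starts it gently (10 N or less); beyond 18 mm the contact is hard.
- dish: round white porcelain evaporating dish, 72 mm across, 26 mm tall; loose, stands upright on the rubber pad of its own stand (underside 24 mm above the worktop). Origin at the centre of its underside.
- stand_beaker: timer stand of the glass beaker: fixed grey plastic block, 150 (its x) x 84 (its y) x 22 mm high, all three alike. Origin at the centre of its underside, z up. Its orange key is on the centre line, 54 mm from the origin towards its -x end (the end nearer the robot, within 15 degrees); the vessel stands on a 78 mm black rubber pad, 2 mm high, centred 34 mm towards +x.
- key_beaker_top (a point): centre of the top face of the orange round key cap (34 mm across) in front of the glass beaker; 44 mm above the worktop when out, and it moves with the key. The cap is springy on the key: it gives up to 8 mm (1 mm per 1.2 N, so about 2 mm before the key starts to move) and springs back when let go. Keep under 20 N.
- key_beaker (a joint): travel of that key, m: 0 = out (start), 0.010 = on its stop. It goes straight down with about 2.5 N, has no return spring and stays where it is pushed. The timer starts when it is more than half way in (over 0.005). A fingertip that comes 9 to 17 mm below the cap's starting height starts it gently (10 N or less); beyond 18 mm the contact is hard.
- beaker: small clear glass beaker with a spout, 56 mm across, 58 mm tall; loose, stands upright on the rubber pad of its own stand (underside 24 mm above the worktop). Origin at the centre of its underside.
- tweezers: steel tweezers, 123 x 15 x 6 mm, lying loose and level, left to right, near the worktop's front edge. Origin at the centre of the underside. Not to be disturbed.

How it is judged:
By the outcome, as a careful person would: the job done as asked, in the order asked, and still so for the second after the job is handed in, with the robot touching nothing.
It also fails if it takes over 48 s, if anything falls off the work surface, if the arm or the gripper's body presses on something with over 40 N, if the wrist force passes 120 N, or if a joint passes its speed limit or range.

## Working session

There is one attempt and no reset: what is moved stays moved. The work goes in short steps, Python scripts to look and compute and a tool call to move; the robot and the scene stay as the last step left them, time stands still between calls to the robot, and variables do not carry over. Pictures are saved under pics/ and viewed, at most 10 in all, crops included, and the job is handed in when it is done.

Besides the shell and the picture viewer there is one more tool, called after ">>>" by a JSON object that holds its "op" and its "data", one argument or row to a line. play_rows: Moves the arm, as the interface text tells. Its arguments: {"type":"object","properties":{"series":{"type":"array"},"jaw":{"type":"number"},"force":{"type":"number"}},"required":["series"]}

```bash
mkdir -p pics; python3 - <<'E'
from rig import bot
import cv2,numpy as np
s=bot.read_state();print({k:np.round(s[k],4).tolist() for k in('time','tcp_pos','tcp_rot','contact_force','width')})
for n in('scene','side'):
    p,d=bot.snapshot(n);cv2.imwrite(f'pics/{n}0.png',p[:,:,::-1]);np.savez(f'{n}0.npz',p=p,d=d)
    ci=bot.camera_info(n);K,R,t=[np.array(ci[k],float) for k in('intrinsics','R','t')]
    h=cv2.cvtColor(p,cv2.COLOR_RGB2HSV);m=cv2.inRange(h,(5,140,110),(22,255,255))
    N,_,st,c=cv2.connectedComponentsWithStats(m)
    for i in range(1,N):
        if st[i,4]<25:continue
        u,v=c[i];r=R.T@np.linalg.solve(K,[u,v,1]);o=-R.T@t
        z=d[int(v),int(u)];P=R.T@(np.linalg.solve(K,[u,v,1])*z-t)
        print(n,st[i],c[i].round(1),'plane',(o+r*(.044-o[2])/r[2]).round(4),'depth',P.round(4))
    print('cam',(-R.T@t).round(3))
E
```

```text
{'time': 0.0, 'tcp_pos': [0.2711, 0.5628, 0.2307], 'tcp_rot': [-0.0001, 0.2225, 0.9749, -0.0006], 'contact_force': [0.0365, 0.5179, 0.2709], 'width': 0.0855}
scene [295 180  14  14 171] [301.5 186.6] plane [ 0.5546 -0.1481  0.044 ] depth [ 0.5571 -0.152   0.042 ]
scene [300 219  18  16 254] [308.6 226.5] plane [ 0.4469 -0.0028  0.044 ] depth [ 0.4467 -0.0026  0.0442]
scene [225 236  19  19 312] [233.9 244.9] plane [0.517  0.1209 0.044 ] depth [0.5174 0.1205 0.0437]
cam [0.042 0.656 0.453]
side [251 188  14  11  39] [260.2 191.7] plane [ 0.5575 -0.1581  0.044 ] depth [ 0.5329 -0.0342  0.1002]
side [288 221  16  15 209] [295.6 228. ] plane [0.4529 0.0036 0.044 ] depth [ 0.4535 -0.0017  0.0412]
side [242 248  16   6  49] [250.6 249.8] plane [0.5232 0.1055 0.044 ] depth [0.5238 0.1026 0.0423]
cam [0.34  0.936 0.54 ]
```

```bash
python3 - <<'E'
import cv2,numpy as np
a=cv2.imread('pics/scene0.png')[120:330,130:410];b=cv2.imread('pics/side0.png')[120:330,130:410]
cv2.imwrite('pics/a.png',cv2.resize(a,(784,588),interpolation=cv2.INTER_CUBIC));cv2.imwrite('pics/b.png',cv2.resize(b,(784,588),interpolation=cv2.INTER_CUBIC))
E
```

```text
(no output)
```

View pics/a.png

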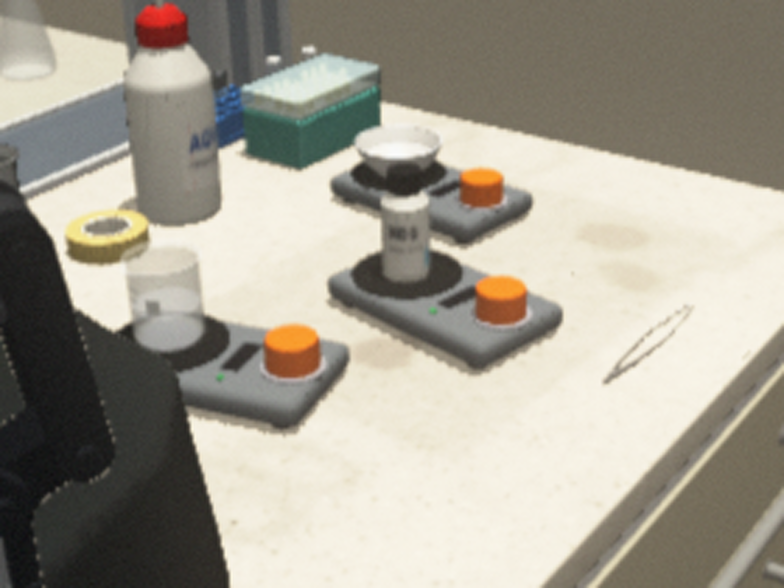

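View pics/b.png

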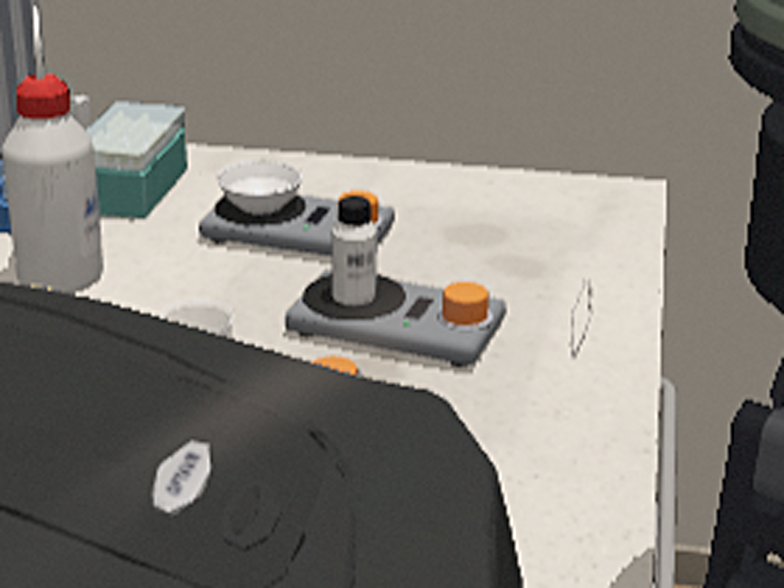

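View pics/scene0.png

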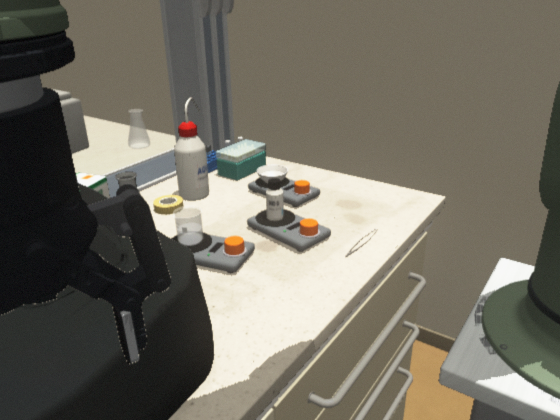

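The scene view shows three stands. The keys, as (u, v), are the bottle's at (309,227) in the middle, the dish's at (302,187) at the far right of the robot, and the beaker's at (234,245) on the left. The side view agrees, although the arm hides part of it. The path along y at z 0.23 is clear, so I'll shut the jaw and go above the bottle key for a wrist view.

>>> {"op": "play_rows", "data": {
  "series": [
    {"linear": [0, 0, 0], "yaw": -0.15},
    {"linear": [0, 0, 0], "yaw": -0.15},
    {"linear": [0, 0, 0], "yaw": -0.15},
    {"linear": [-0.01, -0.04, 0], "yaw": 0},
    {"linear": [-0.01, -0.04, 0], "yaw": 0},
    {"linear": [-0.01, -0.04, 0], "yaw": 0},
    {"linear": [-0.01, -0.04, 0], "yaw": 0},
    {"linear": [-0.01, -0.04, 0], "yaw": 0},
    {"linear": [-0.01, -0.04, 0], "yaw": 0},
    {"linear": [-0.01, -0.04, 0], "yaw": 0}
  ],
  "jaw": 0,
  "force": 20
}}

```text
time: 1.1
tcp_pos: [0.3416, 0.2814, 0.2312]
tcp_rot: [-0.0, -0.001, 1.0, -0.0]
contact_force: [0.5, 0.5, 1.0]
width: 0.0
gripper_force: 0.0
```

>>> {"op": "play_rows", "data": {
  "series": [
    {"linear": [-0.01, -0.04, 0], "yaw": 0},
    {"linear": [-0.01, -0.04, 0], "yaw": 0},
    {"linear": [-0.01, -0.04, 0], "yaw": 0},
    {"linear": [-0.01, -0.04, 0], "yaw": 0},
    {"linear": [-0.01, -0.04, 0], "yaw": 0},
    {"linear": [-0.01, -0.04, 0], "yaw": 0},
    {"linear": [-0.01, -0.03, 0], "yaw": 0},
    {"linear": [0, 0, 0], "yaw": 0},
    {"linear": [0, 0, 0], "yaw": 0},
    {"linear": [0, 0, 0], "yaw": 0}
  ]
}}

```text
time: 2.1
tcp_pos: [0.4116, 0.014, 0.2312]
tcp_rot: [-0.0, -0.001, 1.0, 0.0]
contact_force: [0.7, 1.2, 1.2]
width: -0.0003
gripper_force: 0.0
```

```bash
cat > h.py <<'E'
from rig import bot
import cv2,numpy as np
from scipy.spatial.transform import Rotation as Ro
def blobs(p,amin=25):
    h=cv2.cvtColor(p,cv2.COLOR_RGB2HSV);m=cv2.inRange(h,(5,140,110),(22,255,255))
    N,l,st,c=cv2.connectedComponentsWithStats(m)
    return [(l==i,st[i],c[i]) for i in range(1,N) if st[i,4]>=amin]
def wrist(name):
    s=bot.read_state();p,d=bot.snapshot('wrist');cv2.imwrite(f'pics/{name}.png',p[:,:,::-1])
    q=np.array(s['tcp_rot']);R=Ro.from_quat(q[[1,2,3,0]]).as_matrix()
    ci=bot.camera_info('wrist');T=np.array(ci['T_tool_cam']);K=np.array(ci['intrinsics'])
    o=R@T[:3,3]+s['tcp_pos']
    def ray(u,v):
        x,y=(u-K[0,2])/K[0,0],(v-K[1,2])/K[1,1];r=np.hypot(x,y)+1e-12
        return R@T[:3,:3]@np.array([x/r*np.sin(r),y/r*np.sin(r),np.cos(r)])
    return p,d,o,ray
def plane(o,r,z):return o+r*(z-o[2])/r[2]
E
cat > m.py <<'E'
import sys
from h import *
p,d,o,ray=wrist(sys.argv[1]);print('cam',o.round(3))
np.savez(sys.argv[1],d=d,p=p)
for m,st,c in blobs(p,60):
    v,u=np.nonzero(m)
    W=np.array([o+(r:=ray(a,b))*d[b,a]/(np.cos(np.hypot(a-279.5,b-209.5)*0+0) if 0 else 1) for a,b in zip(u,v)])
    print(st,c.round(1),'centroid@44',plane(o,ray(*c),.044).round(4))
E
python3 - <<'E'
from rig import bot;import numpy as np
ci=bot.camera_info('wrist');print(np.round(ci['T_tool_cam'],3),np.round(ci['intrinsics'],1))
E
python3 m.py w1
```

```text
[[-0.    -0.953 -0.304  0.077]
 [ 1.    -0.001  0.001  0.001]
 [-0.001 -0.304  0.953 -0.143]
 [ 0.     0.     0.     1.   ]] [[325.2   0.  276.1]
 [  0.  325.2 214. ]
 [  0.    0.    1. ]]
cam [0.334 0.014 0.374]
[233 214  30  28 649] [247.6 227.5] centroid@44 [ 0.4547 -0.016   0.044 ]
[343 272  26  25 496] [355.6 283.8] centroid@44 [0.5262 0.1094 0.044 ]
[127 295  22  22 372] [137.4 305.8] centroid@44 [ 0.5644 -0.1647  0.044 ]
```

View pics/w1.png

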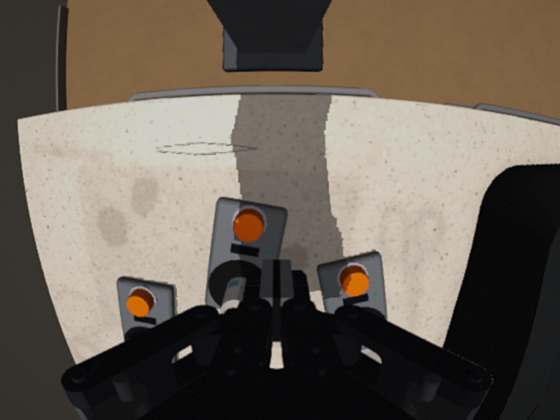

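Wrist view: the caps, as (u, v), are the bottle's at (248,227), the beaker's at (356,284) and the dish's at (137,306). The tweezers lie at about (205,149), well towards the robot. The caps' sides bias the centroids, so I'll use the rim extents and check height by depth.

```bash
cat > m2.py <<'E'
import sys
from h import *
def rim(m,o,ray,d,axis):
    v,u=np.nonzero(m)
    P=np.array([plane(o,ray(a,b),.044)[:2] for a,b in zip(u,v)])
    g=P.mean(0)-o[:2];g/=np.linalg.norm(g);n=np.array([-g[1],g[0]])
    a,l=P@g,P@n;e=np.ptp(l)/2
    c=g*(a.max()-.017)+n*(l.max()+l.min())/2
    # height: depth along optical axis, upper quartile of heights
    Z=np.array([(o+(r:=ray(x,y))*d[y,x]/(r@axis))[2] for x,y in zip(u,v)])
    return c.round(4),'halfwidth',e.round(4),'z top',np.percentile(Z,[60,80]).round(4)
name=sys.argv[1]
p,d,o,ray=wrist(name);ci=bot.camera_info('wrist');K=ci['intrinsics']
ax=ray(K[0][2],K[1][2])
for m,st,c in blobs(p,60):print('wrist',c.round(),*rim(m,o,ray,d,ax))
for n in sys.argv[2:]:
    p,d=bot.snapshot(n);ci=bot.camera_info(n);K,R,t=[np.array(ci[k],float) for k in('intrinsics','R','t')]
    for m,st,c in blobs(p,60):print(n,c.round(),*rim(m,-R.T@t,lambda u,v:R.T@np.linalg.solve(K,[u,v,1.]),d,R[2]))
E
python3 m2.py w2 scene side
```

```text
wrist [247. 227.] [ 0.454  -0.0157] halfwidth 0.0159 z top [0.0439 0.0443]
wrist [356. 284.] [0.5264 0.1094] halfwidth 0.0161 z top [0.0441 0.0446]
wrist [137. 306.] [ 0.5645 -0.1647] halfwidth 0.0162 z top [0.0439 0.0444]
scene [301. 187.] [ 0.5652 -0.1646] halfwidth 0.0141 z top [0.0433 0.0461]
scene [308. 227.] [ 0.4537 -0.0134] halfwidth 0.0154 z top [0.0446 0.0462]
scene [234. 245.] [0.5261 0.1101] halfwidth 0.0155 z top [0.0445 0.046 ]
side [296. 228.] [ 0.455  -0.0106] halfwidth 0.0153 z top [0.0423 0.0436]
```

>>> {"op": "play_rows", "data": {
  "series": [
    {"linear": [-0.021, -0.014, 0], "yaw": 0},
    {"linear": [-0.021, -0.014, 0], "yaw": 0},
    {"linear": [0, 0, 0.034], "yaw": 0},
    {"linear": [0, 0, 0.034], "yaw": 0},
    {"linear": [0, 0, 0.034], "yaw": 0},
    {"linear": [0, 0, 0.034], "yaw": 0},
    {"linear": [0, 0, 0.03], "yaw": 0},
    {"linear": [0, 0, 0], "yaw": 0},
    {"linear": [0, 0, 0], "yaw": 0},
    {"linear": [0, 0, 0], "yaw": 0}
  ]
}}

```text
time: 3.3
tcp_pos: [0.4547, -0.0145, 0.0667]
tcp_rot: [0.001, -0.001, 1.0, 0.0]
contact_force: [0.4, 0.5, 1.0]
width: 0.0003
gripper_force: 0.0
```

>>> {"op": "play_rows", "data": {
  "series": [
    {"linear": [0, 0, 0.01], "yaw": 0},
    {"linear": [0, 0, 0.008], "yaw": 0},
    {"linear": [0, 0, 0.004], "yaw": 0},
    {"linear": [0, 0, 0.003], "yaw": 0},
    {"linear": [0, 0, 0.003], "yaw": 0},
    {"linear": [0, 0, 0.003], "yaw": 0},
    {"linear": [0, 0, 0.003], "yaw": 0},
    {"linear": [0, 0, 0.002], "yaw": 0},
    {"linear": [0, 0, 0], "yaw": 0},
    {"linear": [0, 0, 0], "yaw": 0}
  ]
}}

```text
time: 4.3
tcp_pos: [0.4538, -0.0147, 0.0293]
tcp_rot: [-0.0, -0.001, 1.0, 0.0]
contact_force: [-1.0, 1.6, 4.9]
width: -0.0002
gripper_force: 2.7
```

>>> {"op": "play_rows", "data": {
  "series": [
    {"linear": [0, 0, -0.005], "yaw": 0},
    {"linear": [0, 0, -0.015], "yaw": 0},
    {"linear": [0, 0, -0.03], "yaw": 0},
    {"linear": [0, 0, -0.03], "yaw": 0},
    {"linear": [0, 0, -0.04], "yaw": 0},
    {"linear": [0, 0, -0.04], "yaw": 0},
    {"linear": [0.02, 0, -0.02], "yaw": 0},
    {"linear": [0.02, 0, 0], "yaw": 0},
    {"linear": [0, 0, 0], "yaw": 0},
    {"linear": [0, 0, 0], "yaw": 0}
  ]
}}

```text
time: 5.3
tcp_pos: [0.414, -0.0148, 0.2097]
tcp_rot: [0.0, -0.001, 1.0, 0.0]
contact_force: [0.2, -0.4, 0.0]
width: -0.0
gripper_force: 0.0
```

```bash
python3 m2.py w3 scene side
```

```text
wrist [274. 229.] [ 0.4495 -0.0161] halfwidth 0.0152 z top [0.0339 0.0344]
wrist [383. 290.] [0.5263 0.1091] halfwidth 0.0163 z top [0.0442 0.0446]
wrist [152. 315.] [ 0.5647 -0.1652] halfwidth 0.0158 z top [0.044  0.0444]
scene [302. 187.] [ 0.5652 -0.1646] halfwidth 0.0141 z top [0.0432 0.0459]
scene [308. 229.] [4.453e-01 2.000e-04] halfwidth 0.0152 z top [0.0358 0.0365]
scene [234. 245.] [0.5261 0.1101] halfwidth 0.0155 z top [0.0449 0.0461]
side [296. 230.] [0.4526 0.0072] halfwidth 0.0151 z top [0.0328 0.0338]
```

The bottle key is at z 0.034, which is fully in. Next is the dish key.

>>> {"op": "play_rows", "data": {
  "series": [
    {"linear": [-0.025, -0.025, 0], "yaw": 0},
    {"linear": [-0.025, -0.025, 0], "yaw": 0},
    {"linear": [-0.025, -0.025, 0], "yaw": 0},
    {"linear": [-0.025, -0.025, 0], "yaw": 0},
    {"linear": [-0.025, -0.025, 0], "yaw": 0},
    {"linear": [-0.026, -0.025, 0], "yaw": 0},
    {"linear": [0, 0, 0.03], "yaw": 0},
    {"linear": [0, 0, 0.03], "yaw": 0},
    {"linear": [0, 0, 0], "yaw": 0},
    {"linear": [0, 0, 0], "yaw": 0}
  ]
}}

```text
time: 6.45
tcp_pos: [0.5651, -0.1647, 0.1494]
tcp_rot: [-0.001, -0.001, 1.0, -0.0]
contact_force: [0.7, -0.3, 1.4]
width: -0.0
gripper_force: 0.0
```

>>> {"op": "play_rows", "data": {
  "series": [
    {"linear": [0, 0, 0.03], "yaw": 0},
    {"linear": [0, 0, 0.03], "yaw": 0},
    {"linear": [0, 0, 0.02], "yaw": 0},
    {"linear": [0, 0, 0], "yaw": 0},
    {"linear": [0, 0, 0], "yaw": 0},
    {"linear": [0, 0, 0], "yaw": 0}
  ]
}}

```text
time: 7.05
tcp_pos: [0.5661, -0.1648, 0.0712]
tcp_rot: [0.001, -0.001, 1.0, -0.0]
contact_force: [-0.3, -0.2, 0.1]
width: 0.0002
gripper_force: 0.0
```

>>> {"op": "play_rows", "data": {
  "series": [
    {"linear": [0, 0, 0.012], "yaw": 0},
    {"linear": [0, 0, 0.01], "yaw": 0},
    {"linear": [0, 0, 0.003], "yaw": 0},
    {"linear": [0, 0, 0.003], "yaw": 0},
    {"linear": [0, 0, 0.003], "yaw": 0},
    {"linear": [0, 0, 0.003], "yaw": 0},
    {"linear": [0, 0, 0.003], "yaw": 0},
    {"linear": [0, 0, 0.002], "yaw": 0},
    {"linear": [0, 0, 0], "yaw": 0},
    {"linear": [0, 0, 0], "yaw": 0}
  ]
}}

```text
time: 8.05
tcp_pos: [0.565, -0.1646, 0.0304]
tcp_rot: [-0.0, -0.001, 1.0, -0.0]
contact_force: [-1.8, 1.1, 4.2]
width: -0.0
gripper_force: 2.1
```

>>> {"op": "play_rows", "data": {
  "series": [
    {"linear": [0, 0, -0.005], "yaw": 0},
    {"linear": [0, 0, -0.015], "yaw": 0},
    {"linear": [0, 0, -0.04], "yaw": 0},
    {"linear": [0, 0, -0.04], "yaw": 0},
    {"linear": [0, 0, -0.04], "yaw": 0},
    {"linear": [0, 0, -0.04], "yaw": 0},
    {"linear": [0.04, 0.02, 0], "yaw": 0},
    {"linear": [0.04, 0.02, 0], "yaw": 0},
    {"linear": [0, 0, 0], "yaw": 0},
    {"linear": [0, 0, 0], "yaw": 0}
  ]
}}

```text
time: 9.05
tcp_pos: [0.485, -0.1245, 0.2118]
tcp_rot: [0.001, -0.001, 1.0, 0.0]
contact_force: [1.4, -0.5, 0.7]
width: -0.0002
gripper_force: 0.0
```

```bash
python3 m2.py w4 scene
```

```text
wrist [380. 163.] [ 0.4533 -0.0213] halfwidth 0.0154 z top [0.0341 0.0345]
wrist [474. 230.] [0.5268 0.108 ] halfwidth 0.0159 z top [0.044  0.0445]
wrist [238. 261.] [ 0.5587 -0.1638] halfwidth 0.0156 z top [0.034  0.0345]
scene [302. 189.] [ 0.5523 -0.1463] halfwidth 0.0148 z top [0.0357 0.0366]
scene [309. 229.] [4.453e-01 2.000e-04] halfwidth 0.0152 z top [0.0357 0.0363]
scene [234. 245.] [0.5262 0.1099] halfwidth 0.0155 z top [0.045  0.0461]
```

The dish key is in too (z 0.034). The beaker key is last.

>>> {"op": "play_rows", "data": {
  "series": [
    {"linear": [-0.007, 0.039, 0], "yaw": 0},
    {"linear": [-0.007, 0.039, 0], "yaw": 0},
    {"linear": [-0.007, 0.039, 0], "yaw": 0},
    {"linear": [-0.007, 0.039, 0], "yaw": 0},
    {"linear": [-0.007, 0.039, 0], "yaw": 0},
    {"linear": [-0.007, 0.039, 0], "yaw": 0},
    {"linear": [0, 0, 0.03], "yaw": 0},
    {"linear": [0, 0, 0.03], "yaw": 0},
    {"linear": [0, 0, 0], "yaw": 0},
    {"linear": [0, 0, 0], "yaw": 0}
  ]
}}

```text
time: 10.15
tcp_pos: [0.5273, 0.109, 0.1507]
tcp_rot: [-0.0, -0.0, 1.0, -0.0]
contact_force: [0.9, -0.3, 0.9]
width: 0.0003
gripper_force: 0.0
```

>>> {"op": "play_rows", "data": {
  "series": [
    {"linear": [0, 0, 0.03], "yaw": 0},
    {"linear": [0, 0, 0.03], "yaw": 0},
    {"linear": [0, 0, 0.02], "yaw": 0},
    {"linear": [0, 0, 0], "yaw": 0},
    {"linear": [0, 0, 0], "yaw": 0},
    {"linear": [0, 0, 0], "yaw": 0}
  ]
}}

```text
time: 10.75
tcp_pos: [0.5278, 0.1095, 0.0721]
tcp_rot: [0.001, -0.0, 1.0, 0.0]
contact_force: [0.3, -0.4, -0.2]
width: 0.0001
gripper_force: 0.0
```

>>> {"op": "play_rows", "data": {
  "series": [
    {"linear": [0, 0, 0.012], "yaw": 0},
    {"linear": [0, 0, 0.01], "yaw": 0},
    {"linear": [0, 0, 0.004], "yaw": 0},
    {"linear": [0, 0, 0.003], "yaw": 0},
    {"linear": [0, 0, 0.003], "yaw": 0},
    {"linear": [0, 0, 0.003], "yaw": 0},
    {"linear": [0, 0, 0.003], "yaw": 0},
    {"linear": [0, 0, 0.002], "yaw": 0},
    {"linear": [0, 0, 0], "yaw": 0},
    {"linear": [0, 0, 0], "yaw": 0}
  ]
}}

```text
time: 11.75
tcp_pos: [0.5267, 0.1094, 0.0304]
tcp_rot: [-0.0, -0.001, 1.0, -0.0]
contact_force: [-2.9, -0.1, 3.5]
width: -0.0001
gripper_force: 2.1
```

>>> {"op": "play_rows", "data": {
  "series": [
    {"linear": [0, 0, -0.005], "yaw": 0},
    {"linear": [0, 0, -0.015], "yaw": 0},
    {"linear": [0, 0, -0.04], "yaw": 0},
    {"linear": [0, 0, -0.04], "yaw": 0},
    {"linear": [0, 0, -0.04], "yaw": 0},
    {"linear": [0, 0, -0.04], "yaw": 0},
    {"linear": [0.04, 0, 0], "yaw": 0},
    {"linear": [0.04, 0, 0], "yaw": 0},
    {"linear": [0, 0, 0], "yaw": 0},
    {"linear": [0, 0, 0], "yaw": 0}
  ]
}}

```text
time: 12.75
tcp_pos: [0.4468, 0.1095, 0.2111]
tcp_rot: [0.001, -0.001, 1.0, 0.0]
contact_force: [1.0, 0.4, 0.3]
width: 0.0004
gripper_force: 0.0
```

```bash
python3 m2.py w5 scene; python3 -c "
from rig import bot;import cv2
p,_=bot.snapshot('scene');cv2.imwrite('pics/end.png',p[:,:,::-1])"
```

```text
wrist [158. 198.] [ 0.4518 -0.0106] halfwidth 0.0155 z top [0.0338 0.0343]
wrist [275. 255.] [0.5062 0.1093] halfwidth 0.0148 z top [0.0338 0.0342]
wrist [ 69. 280.] [ 0.5579 -0.1542] halfwidth 0.0152 z top [0.0338 0.0342]
scene [301. 188.] [ 0.5532 -0.1457] halfwidth 0.0159 z top [0.036  0.0368]
scene [308. 229.] [4.453e-01 3.000e-04] halfwidth 0.0152 z top [0.0357 0.0364]
scene [234. 247.] [0.515  0.1231] halfwidth 0.0152 z top [0.0358 0.0364]
```

View pics/end.png

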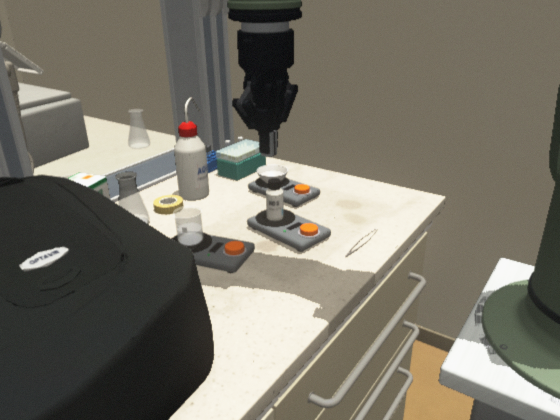

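The final view shows all three caps pressed in, at (309,229), (301,188) and (234,247). The bottle, dish, beaker and tweezers stand where they were, and the gripper is clear of everything.

```bash
python3 -c "
from rig import bot;print(bot.finish_job())"
```

```text
the job is handed in; nothing more can be done
None
```

I tapped all three keys fully in, in the order bottle, dish, beaker, with about 4–5 N read at the end of each push. In the final picture the vessels and tweezers look unmoved. I handed the job in at about 13 s.

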